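# Slide a row of chopping-board blocks into the glue-up jig and clamp it

### The job

Take the yellow push block by its black handle and use it to slide the five loose wooden blocks, closed up as one straight row, along the grey board until the row is tight against the blue end stop; do not touch the blocks with the gripper or let the row buckle. Stand the push block back on its green mat and let go, then slide the clamp bar by its orange grip until it holds the whole row flush against the finished panel, and leave it there. Do not disturb the glue bottle, tape roll or brush.

Things in the scene. Friction and masses are not known exactly. Their poses are not given: they have to be found in the camera images.
- board: Grey laminated glue-up board fixed on the bench, 240 x 540 mm, 12 mm thick. Origin at its underside; it reaches x -0.125 to 0.115, y -0.29 to 0.25 in its own axes. The row is pushed along its +y; +x is the far side. The row starts near x = 0.011 (6 mm clear of the panel). Finished, the block centres are at x = 0.017 and y = 0.048, 0.084, 0.120, 0.156, 0.192.
- panel_face (a point): Middle of the near face of the finished checkerboard panel fixed on the board (two rows of 36 mm squares, 72 x 180 mm, 30 mm high), at the level of the board's top: x = 0.035, y = 0.12 in the board's axes. The face spans y 0.03 to 0.21. Axes as the board's.
- stop_face (a point): Point at the lane's end on the face of the blue end stop, 38 mm high, fixed on the board, at the level of the board's top: x = 0.017, y = 0.21 in the board's axes; the stop spans x -0.057 to 0.107. Axes as the board's.
- clamp (a joint): Sliding clamp bar on the near side of the lane: aluminium, 176 mm long (board y 0.032 to 0.208), 22 mm thick, top 42 mm over the bench. Travel in m along the board's +x: 0 (open, its face at board x = -0.046) to 0.06; starts at 0 to 0.02 and bears on a flush row at 0.045. Drags with about 4 N, stays where left.
- clamp_grip (a point): Centre of the top of the orange upright grip on the clamp bar: 16 mm thick (board x), 34 mm wide (board y), it stands 41 mm above the bar; this point is 83 mm above the bench. It may be pushed from behind or pinched from above.
- mat: Green mat, fixed on the bench, 100 x 140 mm, 2 mm thick; origin at the centre of its underside.
- pusher: Push block, 180 g, yellow body 34 mm (x) x 80 mm (y) x 40 mm high with a black handle on top, 26 mm thick (x), 56 mm long (y), 40 to 85 mm above the underside. Origin at the centre of its underside. Starts standing on the mat; its ends (its +y and -y faces, 34 mm wide) are alike and push the row.
- glue: Yellow glue bottle, 68 mm across, 170 mm high, standing beyond the board; origin at the centre of its underside. Leave alone.
- tape: Blue roll of tape, 90 mm across, 25 mm high, lying beyond the board; origin at the centre of its underside. Leave alone.
- brush: Glue brush lying on the bench on the robot's left, near the base. Leave alone.
- block1: Loose dark hardwood block, 36 x 36 mm, 30 mm high, about 40 g; origin at the centre of its underside. The last of the row, the one the push block bears on. The five start on the board in a loose row along its y, with gaps of 5 to 9 mm.
- block2: Loose light hardwood block, 36 x 36 mm, 30 mm high, about 40 g; origin at the centre of its underside. Number 2 from the tail. The five start on the board in a loose row along its y, with gaps of 5 to 9 mm.
- block3: Loose dark hardwood block, 36 x 36 mm, 30 mm high, about 40 g; origin at the centre of its underside. Number 3 from the tail. The five start on the board in a loose row along its y, with gaps of 5 to 9 mm.
- block4: Loose light hardwood block, 36 x 36 mm, 30 mm high, about 40 g; origin at the centre of its underside. Number 4 from the tail. The five start on the board in a loose row along its y, with gaps of 5 to 9 mm.
- block5: Loose dark hardwood block, 36 x 36 mm, 30 mm high, about 40 g; origin at the centre of its underside. The leading one, nearest the end stop. The five start on the board in a loose row along its y, with gaps of 5 to 9 mm.
Not all that is in view belongs to the job. Several things look just like the pusher: the one meant starts farthest to the robot's right.

How it is judged:
By the outcome, as a careful person would: the job done as asked, in the order asked, and still so for the second after the job is handed in, with the robot touching nothing.
It also fails if it takes over 72 s, if anything falls off the work surface, if the arm or the gripper's body presses on something with over 40 N, if the wrist force passes 120 N, or if a joint passes its speed limit or range.

### The arm

A 7-joint arm with a two-finger parallel gripper is mounted at the origin on the work surface. World frame = base frame: x ahead of the robot, y to its left, z up, the work surface at z = 0. Lengths are in m, angles in rad, forces in N, time in s.
With the tool pointing down it reaches from about 0.4 to 0.875 m from the base axis. Payload 6.5 kg.
Tool frame: the origin (TCP) lies on the centre line of the jaws, within the pads' length; the fingertips stand 11 mm ahead of it and the grasp point (between the pads) lies 8 mm behind it; z points along the fingers, y is the line along which they close (so a half turn about z gives the same grasp; the last joint's range is limited). The gripper opens to 85 mm and grips with 20 to 120 N. Pads are 22 mm wide; open, the fingers measure 114 mm over their backs; the gripper's body (76 mm by 85 mm) begins 54 mm behind the grasp point. The pads swing forward as they close: fully open they stand 13 mm farther back than shut.
Start: joints at [1.114, 0.536, -0.004, 1.538, 0.003, 1.067, -0.071], TCP at [0.248, -0.601, 0.242] pointing down, gripper open.
Joint ranges: [-2.7, 2.7], [-0.37, 2.16], [-1.27, 1.26], [0.24, 2.4], [-1.31, 4.45], [0.19, 1.91], [-2.76, 2.76]. Speed limits (rad/s): [2.39, 2.39, 3.14, 3.14, 3.14, 3.14, 3.14].

### API

Orientations are given as a rotation vector (axis times angle).
In Python, from plant import env gives the robot as it stands.
- The arm moves only by the shell command python3 -m jog 'ROWS' [FORCE]. ROWS is JSON, a list of rows, each a list of 5 numbers: the shift along the tool's x, y, z in cm, then the turn about the tool's z in rad, then the closure, from -1 (fully open) to 1 (shut), so that 0 is half open. In form: [[x, y, z, turn, gripper], ...]. A call has 1 to 10 rows; each row shifts and turns the commanded pose from where the row before left it, along the tool's axes as they then stand; what a row does not reach is not made up. A row lasts 1/8 s, in which the tool goes at most 62.5 mm and 10.7 degrees, less where a joint would pass 70% of its speed; a pose out of reach is approached as far as the arm can. A call is refused whole if a number of a shift passes 6.25 or a number of a turn 0.188, either way. A call with a gripper value outside its range is refused whole. The fingers move at their own pace and stop on an object; FORCE is the grip in N (left out, the last holds). Time passes only in rows, so rows that do not move let the fingers close. It gives the time, the measured TCP pose, the force, the opening and the grip force at its end, in the units of the state.
- env.state(): the state, without advancing time (a new reading comes with each control period).
- env.read_camera(name): name is "scene" or "side" or "wrist"; returns the picture (400x640x3 uint8, red, green, blue); there is no depth.
- env.camera_params(name): a dict with "K" (3x3 intrinsics, pixels), "k1" (the pictures are not rectified: a ray, as slopes to the right and down, at radius r is drawn at 1 + k1 r^2 times it, then the intrinsics apply), "world_to_cam" (4x4, takes a point from world to camera coordinates). Camera axes: x right, y down, z forward; pixel columns grow to the right and rows downward; lengths in m; the calibration is good to about 2 mm. A picture is of the moment at which its call begins: read the wrist's pose just before it. camera_params takes no time and is no camera call; for the wrist camera it gives the pose at the moment of the call.
- env.sign_off(): hands the job in; it is judged then, once.
The state is a dict: "time": time; "joint_pos": joint angles; "joint_vel": joint speeds; "joint_torque": joint torques, N m; "ee_pos": TCP position; "tool_rot": TCP orientation; "contact_force": force on the tool from outside, world axes, zero at the start; "torque": the same for the moment, N m; "finger_gap": finger opening in m; "gripper_force": force on a finger pad.
Only numpy, scipy, OpenCV 4.12 (cv2) and the standard library are available. Lean on these libraries where they do the work, as an engineer would, in place of code of your own. Each camera call takes 0.05 s, during which the arm holds its last target. There are 200 camera calls.

## Working session

There is one attempt and no reset: what is moved stays moved. The work goes in short steps, Python scripts to look and compute and a shell command to move; the robot and the scene stay as the last step left them, time stands still between calls to the robot, and variables do not carry over. Pictures are saved under pics/ and viewed, at most 10 in all, crops included, and the job is handed in when it is done.

```bash
mkdir -p pics; ls; python3 - <<'E'
from plant import env
import cv2,numpy as np
s=env.state();print(s['time'],s['ee_pos'],s['tool_rot'],s['finger_gap'])
for n in ['scene','side']:
    im=env.read_camera(n);cv2.imwrite(f'pics/{n}0.png',im[:,:,::-1]);p=env.camera_params(n)
    print(n,np.round(p['K'],1).tolist(),p['k1'],np.round(p['world_to_cam'],3).tolist())
E
```

```text
pics
0.0 [ 0.247357   -0.60043992  0.24141284] [-3.08015254e+00 -6.09787448e-01  7.24609472e-04] 0.08544924028730828
scene [[367.9, 0.0, 323.6], [0.0, 367.9, 193.5], [0.0, 0.0, 1.0]] -0.06584310765287407 [[0.859, 0.512, -0.009, -0.502], [0.321, -0.551, -0.77, 0.005], [-0.399, 0.659, -0.638, 1.296], [0.0, 0.0, 0.0, 1.0]]
side [[411.0, 0.0, 320.1], [0.0, 411.0, 207.4], [0.0, 0.0, 1.0]] 0.023934119118097865 [[0.68, -0.733, -0.001, -0.236], [-0.493, -0.456, -0.741, 0.384], [0.543, 0.504, -0.671, 0.889], [0.0, 0.0, 0.0, 1.0]]
```

View pics/scene0.png

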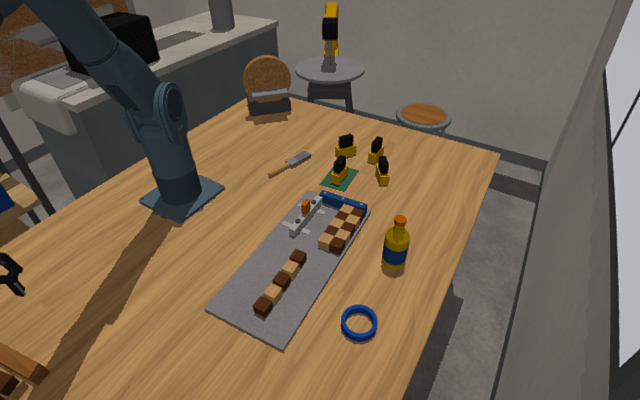

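View pics/side0.png

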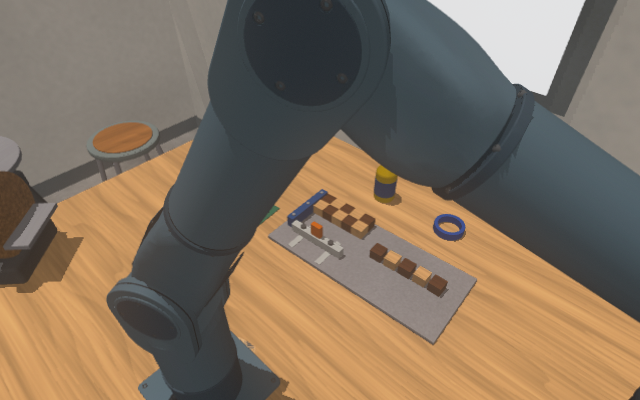

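```bash
cat > h.py <<'E'
from plant import env
import cv2,numpy as np
def ray(p,uv):
    K=np.array(p['K']);xd=(np.array(uv,float)-K[:2,2])/[K[0,0],K[1,1]]
    x=xd.copy()
    for _ in range(30): x=xd/(1+p['k1']*(x@x))
    T=np.array(p['world_to_cam']);R,t=T[:3,:3],T[:3,3]
    return -R.T@t, R.T@np.array([*x,1.])
def onz(p,uv,z):
    o,d=ray(p,uv);return o+d*(z-o[2])/d[2]
def proj(p,X):
    T=np.array(p['world_to_cam']);c=T[:3,:3]@X+T[:3,3];x=c[:2]/c[2];x=x*(1+p['k1']*(x@x))
    K=np.array(p['K']);return x*[K[0,0],K[1,1]]+K[:2,2]
def tri(obs):
    A=np.zeros((3,3));b=np.zeros(3)
    for p,uv in obs:
        o,d=ray(p,uv);d=d/np.linalg.norm(d);M=np.eye(3)-np.outer(d,d);A+=M;b+=M@o
    return np.linalg.solve(A,b)
E
python3 - <<'E'
from h import *
p=env.camera_params('scene')
for n,uv in dict(A=(345,155),B=(376,160),C=(340,182),D=(383,182)).items(): print(n,onz(p,uv,0.).round(3))
im=cv2.imread('pics/scene0.png')
a=cv2.resize(im[185:355,200:380],None,fx=3.3,fy=3.3,interpolation=cv2.INTER_CUBIC)
cv2.imwrite('pics/c1.png',a)
b=cv2.resize(im[125:215,290:410],None,fx=6,fy=6,interpolation=cv2.INTER_CUBIC)
cv2.imwrite('pics/c2.png',b)
E
```

```text
A [0.38 0.51 0.  ]
B [0.503 0.541 0.   ]
C [0.448 0.345 0.   ]
D [0.584 0.424 0.   ]
```

View pics/c1.png

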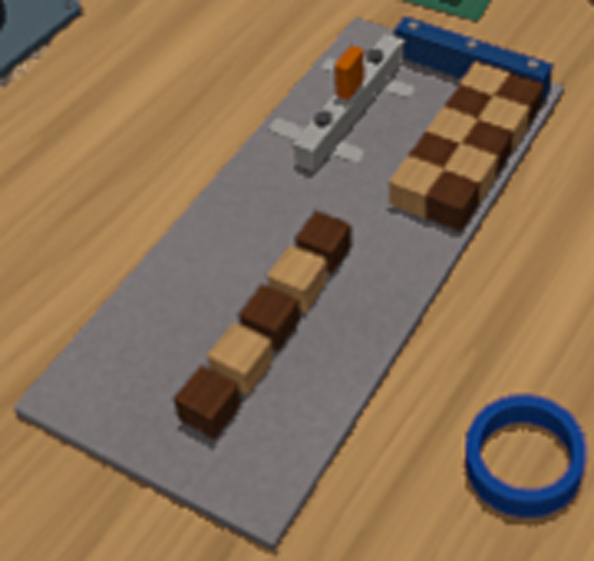

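View pics/c2.png

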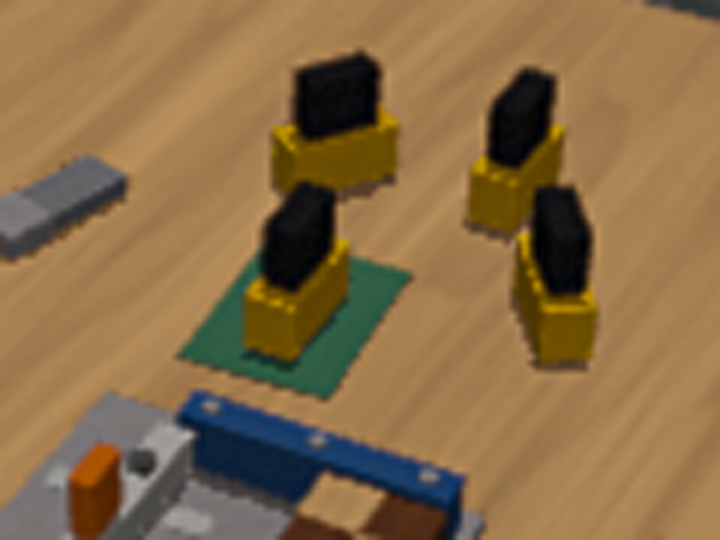

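```bash
cat > m.py <<'E'
from h import *
from scipy.optimize import least_squares
p=env.camera_params('scene')
f1=lambda u,v:((u+.5)/3.3-.5+200,(v+.5)/3.3-.5+185)
f2=lambda u,v:((u+.5)/6-.5+290,(v+.5)/6-.5+125)
def fit(local,pix,x0):
    def T(q):
        c,s=np.cos(q[2]),np.sin(q[2]);return [np.array([q[0]+c*l[0]-s*l[1],q[1]+s*l[0]+c*l[1],l[2]]) for l in local]
    r=least_squares(lambda q:np.concatenate([proj(p,X)-u for X,u in zip(T(q),pix)]),x0)
    return r.x,np.abs(r.fun).max()
if __name__=='__main__':
    q,e=fit([(-.125,-.29,.012),(.115,-.29,.012),(.115,.25,.012),(-.125,.25,.012)],[f1(18,409),f1(275,545),f1(562,88),f1(360,18)],[.6,0,0]);print('board',q.round(4),e)
    c,s=np.cos(q[2]),np.sin(q[2]);R=np.array([[c,-s],[s,c]])
    np.save('board.npy',q)
    for n,uv,z in [('panel nearbottom corner x.035 y.03',(390,210),.012),('stop left bottom -.057 .21',(398,68),.012),('b1 top l',(177,400),.042),('b1 top back',(198,368),.042),('b1 top near',(212,408),.042),('b1 top right',(238,384),.042),
      ('b5 top l',(297,235),.042),('b5 back',(318,212),.042),('b5 near',(331,246),.042),('b5 right',(352,228),.042),('grip l',(335,72),.083),('grip back',(345,45),.083),('grip r',(363,55),.083)]:
        w=onz(p,f1(*uv),z)[:2];print(n,w.round(3),((w-q[:2])@R).round(4))
    for n,uv,z in [('mat',(412,272),.002),('mat',(178,355),.002),('mat',(328,398),.002)]:
        w=onz(p,f2(*uv),z)[:2];print(n,w.round(3),((w-q[:2])@R).round(4))
    q2,e=fit([(-.017,-.04,0),(.017,-.04,0),(.017,.04,0),(-.017,-.04,.04),(.017,-.04,.04),(.017,.04,.04)],[f2(245,345),f2(295,361),f2(346,295),f2(247,290),f2(300,303),f2(348,243)],[.45,.37,0]);print('pusher',q2.round(4),e)
E
python3 m.py; python3 -c "
from scipy.spatial.transform import Rotation as R
print(R.from_rotvec([-3.08015254e+00,-6.09787448e-01,7.24609472e-04]).as_matrix().round(3))"
```

```text
board [ 0.5176 -0.0057  0.0558] 1.6205971954838674
panel nearbottom corner x.035 y.03 [0.553 0.02 ] [0.0363 0.024 ]
stop left bottom -.057 .21 [0.46  0.187] [-0.0471  0.196 ]
b1 top l [ 0.529 -0.244] [-0.002  -0.2388]
b1 top back [ 0.525 -0.214] [-0.0044 -0.2081]
b1 top near [ 0.556 -0.236] [ 0.0251 -0.2323]
b1 top right [ 0.56 -0.21] [ 0.0306 -0.2059]
b5 top l [ 0.514 -0.066] [-0.0068 -0.0601]
b5 back [ 0.515 -0.036] [-0.0043 -0.0298]
b5 near [ 0.546 -0.062] [ 0.0248 -0.0573]
b5 right [ 0.55  -0.036] [ 0.0306 -0.0321]
grip l [0.455 0.085] [-0.0575  0.0942]
grip back [0.442 0.122] [-0.0684  0.1317]
grip r [0.464 0.118] [-0.0462  0.1269]
mat [0.474 0.443] [-0.019   0.4506]
mat [0.39  0.296] [-0.111   0.3082]
mat [0.487 0.305] [-0.0128  0.3121]
pusher [0.4326 0.3671 0.0818] 0.888915018154222
[[ 0.925  0.381 -0.001]
 [ 0.381 -0.925  0.002]
 [-0.    -0.002 -1.   ]]
```

```bash
python3 -m jog '[[5,-2.6,0,0,-1],[5,-2.6,0,0,-1],[5,-2.6,0,0,-1],[5,-2.6,0,0,-1],[5,-2.6,0,0,-1],[5,-2.6,0,0,-1],[3,-1.6,0,0,-1]]'; python3 -m jog '[[0,0,-1,-0.18,-1],[0,0,-1,-0.18,-1],[0,0,-1,-0.18,-1],[0,0,-1,-0.18,-1],[0,0,-1,-0.18,-1],[0,0,-1,-0.18,-1],[0,0,-1,-0.16,-1],[0,0,0,0,-1]]'
cat > look.py <<'E'
from h import *
import sys,pickle
n=sys.argv[1];p=env.camera_params('wrist');s=env.state();im=env.read_camera('wrist')
cv2.imwrite(f'pics/{n}.png',im[:,:,::-1]);pickle.dump(p,open(n+'.pkl','wb'))
T=np.linalg.inv(p['world_to_cam']);print(s['time'],s['ee_pos'],s['tool_rot'],'cam',T[:3,3].round(3),T[:3,2].round(2))
E
python3 look.py w1
```

```text
time: 0.98
ee_pos: [0.489, -0.3129, 0.242]
tool_rot: [-3.079, -0.615, -0.001]
contact_force: [-0.1, -0.5, 0.5]
finger_gap: 0.0857
gripper_force: 0.0
time: 1.98
ee_pos: [0.4873, -0.3164, 0.3125]
tool_rot: [2.155, 2.285, 0.001]
contact_force: [0.4, -0.3, -0.7]
finger_gap: 0.0853
gripper_force: 0.0
1.975 [ 0.48732478 -0.31638195  0.31254877] [2.15520355e+00 2.28489685e+00 5.91188901e-04] cam [ 0.483 -0.251  0.445] [ 0.02 -0.26 -0.97]
```

View pics/w1.png

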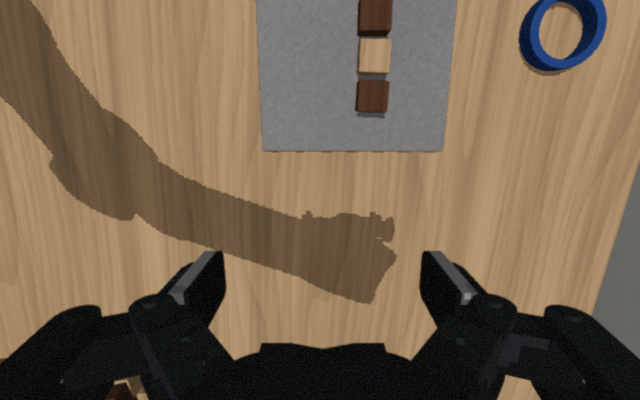

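```bash
python3 -m jog '[[5,0,-1,0,-1],[6,0,-1,0,-1],[6,0,-1,0,-1],[6,0,-1,0,-1],[6,0.2,-1,0,-1],[6,0.2,0,0,-1],[6,0.2,0,0,-1],[6,0.2,0,0,-1],[6,0.2,0,0,-1],[2,0,0,0,-1]]';python3 -m jog '[[0,0,0,0,-1],[0,0,0,0,-1]]'; python3 look.py w2
python3 - <<'E'
from h import *
import pickle
p=pickle.load(open('w1.pkl','rb'))
for uv,z in [((262,151),.012),((443,152),.012),((358,80),.042),((389,80),.042)]: print(onz(p,uv,z).round(4))
E
```

```text
time: 3.28
ee_pos: [0.4625, 0.2375, 0.3617]
tool_rot: [-2.15, -2.288, -0.0]
contact_force: [-0.2, -0.6, 0.7]
finger_gap: 0.0856
gripper_force: 0.0
time: 3.52
ee_pos: [0.4644, 0.2317, 0.3617]
tool_rot: [2.157, 2.284, -0.002]
contact_force: [0.0, -0.4, -1.1]
finger_gap: 0.0854
gripper_force: 0.0
3.525 [0.46444382 0.23174506 0.36173702] [ 2.15693844e+00  2.28358274e+00 -2.17940249e-03] cam [0.461 0.297 0.494] [ 0.01 -0.26 -0.97]
[ 0.4068 -0.3017  0.012 ]
[ 0.6464 -0.289   0.012 ]
[ 0.5231 -0.2092  0.042 ]
[ 0.5592 -0.2071  0.042 ]
```

View pics/w2.png

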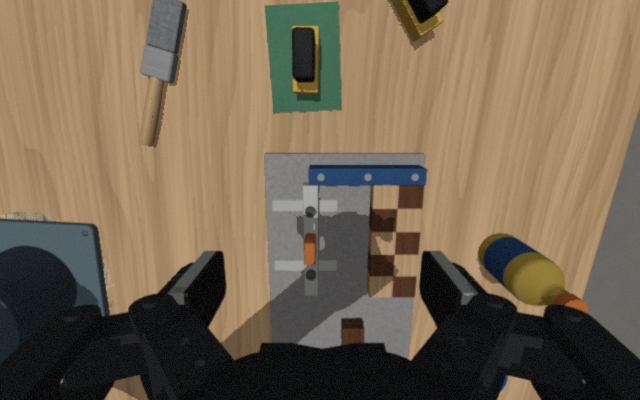

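```bash
python3 - <<'E'
from h import *
im=cv2.imread('pics/w2.png')
a=cv2.resize(im[0:120,255:355],None,fx=4,fy=4,interpolation=cv2.INTER_CUBIC)
b=cv2.resize(im[145:301,258:433],None,fx=3.8,fy=3.8,interpolation=cv2.INTER_CUBIC)
c=np.zeros((600,800,3),np.uint8);c[:480,:400]=a;
b=cv2.resize(im[150:302,258:358],None,fx=3.94,fy=3.94,interpolation=cv2.INTER_CUBIC);c[:b.shape[0],402:402+b.shape[1]]=b[:,:398]
cv2.imwrite('pics/c3.png',c)
E
```

```text
(no output)
```

View pics/c3.png

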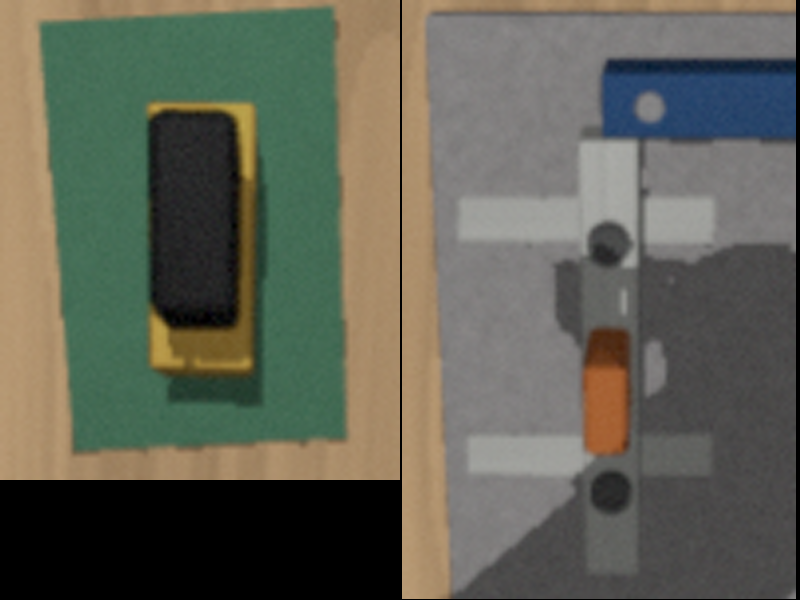

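```bash
cat > m2.py <<'E'
from h import *
import pickle
from scipy.optimize import least_squares
p=pickle.load(open('w2.pkl','rb'));p1=pickle.load(open('w1.pkl','rb'));ps=env.camera_params('scene')
fa=lambda u,v:((u+.5)/4-.5+255,(v+.5)/4-.5)
fb=lambda u,v:((u-402+.5)/3.94-.5+258,(v+.5)/3.94-.5+150)
loc=[(-.125,-.29),(.115,-.29),(.115,.25),(-.125,.25)]
ob=[(p1,(262,151)),(p1,(443,152)),(p,(424.3,153)),(p,fb(429,13))]
def T(q,l):
    c,s=np.cos(q[2]),np.sin(q[2]);return np.array([q[0]+c*l[0]-s*l[1],q[1]+s*l[0]+c*l[1],.012])
r=least_squares(lambda q:np.concatenate([(onz(a,u,.012)-T(q,l)) for l,(a,u) in zip(loc,ob)]),[.52,0,.05])
q=r.x;print('board',q.round(4),(r.fun*1000).round(1).reshape(4,3)[:,:2].tolist());np.save('board.npy',q)
c,s=np.cos(q[2]),np.sin(q[2]);R=np.array([[c,-s],[s,c]])
B=lambda w:((w[:2]-q[:2])@R).round(4)
W=lambda x,y:(q[:2]+R@[x,y]).round(4)
if __name__=='__main__':
    for n,uv,z in [('hTL',(150,110),.087),('hTR',(238,110),.087),('hBL',(151,318),.087),('hBR',(238,318),.087),('bBL',(150,362),.042),('bBR',(253,362),.042),('bTR',(255,104),.042),('mTL',(40,22),.002),('mTR',(333,8),.002),('mBR',(345,438),.002),('mBL',(75,452),.002)]:
        print(n,onz(p,fa(*uv),z).round(4)[:2])
    for n,uv,z in [('gTL',(587,368),.083),('gTR',(629,368),.083),('gBL',(586,453),.083),('gBR',(627,453),.083),('clampTR',(638,140),.042),('clampTL',(580,140),.042),('clampBR',(637,572),.042),('clampBL',(587,572),.042),('stop',(603,137),.05)]:
        w=onz(p,fb(*uv),z);print(n,w.round(4)[:2],B(w))
    # heights from two views (scene + wrist)
    f2=lambda u,v:((u+.5)/6-.5+290,(v+.5)/6-.5+125)
    f1=lambda u,v:((u+.5)/3.3-.5+200,(v+.5)/3.3-.5+185)
    print('handle top TR', tri([(p,fa(238,110)),(ps,f2(334,190))]).round(4))
    print('grip top TR', tri([(p,fb(629,368)),(ps,f1(363,54))]).round(4))
    print('body top BR', tri([(p,fa(253,362)),(ps,f2(299,302))]).round(4))
    for l,uv in [('b1 top TL',(358,80)),('TR',(389,80)),('b3bot?',(360,34))]: print(l,B(onz(p1,uv,.042)))
    print('W push start',W(.011,-.32),'end',W(.017,-.01))
E
python3 m2.py
```

```text
board [ 0.5153 -0.0052  0.0558] [[0.1, 0.0], [0.1, -0.7], [-2.0, 0.3], [1.9, 0.4]]
hTL [0.4209 0.3911]
hTR [0.4459 0.3925]
hBL [0.4231 0.3356]
hBR [0.4487 0.337 ]
bBL [0.419  0.3262]
bBR [0.453  0.3281]
bTR [0.4495 0.405 ]
mTL [0.3747 0.4355]
mTR [0.4731 0.4453]
mBR [0.4871 0.3065]
mBL [0.389 0.296]
gTL [0.4461 0.1279] [-0.0616  0.1367]
gTR [0.4606 0.1287] [-0.0472  0.1368]
gBL [0.4472 0.0959] [-0.0624  0.1048]
gBR [0.4615 0.0968] [-0.048   0.1048]
clampTR [0.4593 0.2002] [-0.0444  0.2082]
clampTL [0.4384 0.199 ] [-0.0654  0.2081]
clampBR [0.4682 0.0255] [-0.0453  0.0333]
clampBL [0.4484 0.0244] [-0.0651  0.0333]
stop [0.4469 0.2023] [-0.0567  0.2109]
handle top TR [0.4442 0.3922 0.0841]
grip top TR [0.4601 0.1258 0.0766]
body top BR [0.4536 0.3282 0.045 ]
b1 top TL [-0.0036 -0.2042]
TR [ 0.0326 -0.204 ]
b3bot? [-0.0029 -0.1552]
W push start [ 0.5441 -0.3241] end [ 0.5328 -0.0142]
```

```bash
python3 -m jog '[[4.5,-0.75,0,0,-1],[4.5,-0.75,0,0,-1],[4.4,-0.75,0,0,-1],[0,0,5,0,-1],[0,0,5,0,-1],[0,0,5,0,-1],[0,0,5,0,-1],[0,0,3,0,-1],[0,0,0,0,-1],[0,0,0,0,-1]]' 40; python3 look.py w3
```

```text
time: 4.82
ee_pos: [0.4348, 0.3658, 0.1336]
tool_rot: [2.155, 2.285, 0.003]
contact_force: [0.9, -0.0, -0.3]
finger_gap: 0.0856
gripper_force: 0.0
4.825 [0.43476536 0.3657774  0.13363997] [2.15520539 2.28518949 0.00283169] cam [0.431 0.431 0.266] [ 0.02 -0.26 -0.97]
```

```bash
python3 -m jog '[[0,0,3,0,-1],[0,0,2.5,0,-1],[0,0,1.6,0,-1],[0,0,0,0,-1],[0,0,0,0,0],[0,0,0,0,0.6],[0,0,0,0,0.8],[0,0,0,0,1],[0,0,0,0,1],[0,0,0,0,1]]' 40
```

```text
time: 6.12
ee_pos: [0.4341, 0.3661, 0.0619]
tool_rot: [2.154, 2.287, 0.002]
contact_force: [-0.4, -0.4, 4.5]
finger_gap: 0.0259
gripper_force: 40.4
```

```bash
python3 -m jog '[[0,0,0,0,1],[0,0,0,0,1],[0,0,-0.5,0,1],[0,0,-1,0,1],[0,0,-1,0,1],[0,0,0,0,1]]'; python3 look.py w4;python3 - <<'E'
from h import *
im=cv2.imread('pics/w4.png')
cv2.imwrite('pics/c4.png',im)
E
```

```text
time: 6.88
ee_pos: [0.4342, 0.3663, 0.0873]
tool_rot: [2.154, 2.287, 0.003]
contact_force: [0.9, 0.3, -1.7]
finger_gap: 0.0257
gripper_force: 39.5
6.875 [0.43418265 0.36626604 0.08733902] [2.15382309 2.28685312 0.00287775] cam [0.43  0.431 0.22 ] [ 0.02 -0.26 -0.97]
```

```bash
python3 -m jog '[[0,0,-4,0,1],[0,0,-4,0,1],[-2,0.2,-3,0,1],[-4,0.4,0,0,1],[-5,0.5,0,0,1],[-5,0.5,0,0,1],[-5,0.5,0,0,1],[-5,0.5,0,0,1],[-5,0.5,0,0,1],[-5,0.5,0,0,1]]'; python3 -m jog '[[-5,0.6,0,0,1],[-5,0.6,0,0,1],[-5,0.6,0,0,1],[-5,0.6,0,0,1],[-5,0.6,0,0,1],[-4,0.5,0,0,1],[-2,0,0,0,1],[0,0,0,0,1],[0,0,0,0,1],[0,0,0,0,1]]'; python3 look.py w5; python3 - <<'E'
from m2 import *
s=env.state();print(B(s['ee_pos']),2*np.arctan2(s['tool_rot'][1],s['tool_rot'][0]))
E
```

```text
time: 8.18
ee_pos: [0.4911, 0.0069, 0.1961]
tool_rot: [-2.154, -2.287, 0.0]
contact_force: [0.1, 0.3, -1.6]
finger_gap: 0.026
gripper_force: 39.7
time: 9.43
ee_pos: [0.5451, -0.2966, 0.1965]
tool_rot: [-2.15, -2.29, -0.001]
contact_force: [0.1, -0.6, -2.3]
finger_gap: 0.0256
gripper_force: 39.7
9.425 [ 0.54505342 -0.29662057  0.19645774] [-2.15030803e+00 -2.28969356e+00 -8.86360270e-04] cam [ 0.541 -0.232  0.329] [ 0.02 -0.26 -0.97]
board [ 0.5153 -0.0052  0.0558] [[0.1, 0.0], [0.1, -0.7], [-2.0, 0.3], [1.9, 0.4]]
[ 0.0134 -0.2931] -4.650044978893746
```

View pics/w5.png

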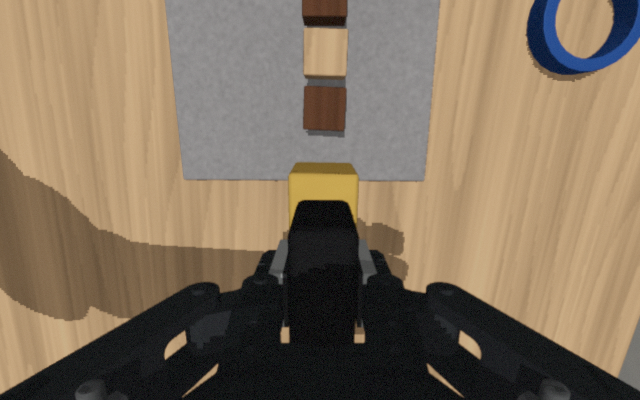

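```bash
python3 - <<'E'
from m2 import *
P=pickle.load(open('w5.pkl','rb'))
for n,uv,z in [('b1TL',(304,86.5),.042),('b1TR',(346.5,87),.042),('b2TL',(304.5,28),.042),('b2TR',(347.5,28),.042),('b3BL',(303.5,22),.042),('b3BR',(347,22),.042),('pL',(290,174),.1767),('pR',(357.5,174),.1767),('bd L',(184,180),.012),('bd R',(424,180),.012)]:
    print(n,B(onz(P,uv,z)))
E
```

```text
board [ 0.5153 -0.0052  0.0558] [[0.1, 0.0], [0.1, -0.7], [-2.0, 0.3], [1.9, 0.4]]
b1TL [-0.0025 -0.2042]
b1TR [ 0.033  -0.2044]
b2TL [-0.0017 -0.1599]
b2TR [ 0.0327 -0.1596]
b3BL [-0.0025 -0.1555]
b3BR [ 0.0322 -0.1553]
pL [-0.0022 -0.2544]
pR [ 0.0298 -0.2542]
bd L [-0.1238 -0.2903]
bd R [ 0.1143 -0.2887]
```

```bash
python3 -m jog '[[-0.5,0,3,0.006,1],[0,0,4,0,1],[0,0,3,0,1],[0,0,1.5,0,1],[0,0,0.5,0,1],[0,0,0.2,0,1],[0,0,0,0,1],[0,0,0,0,1]]';python3 - <<'E'
from m2 import *
s=env.state();print(B(s['ee_pos']),s['tool_rot'],2*np.arctan2(s['tool_rot'][1],s['tool_rot'][0]))
E
```

```text
time: 10.48
ee_pos: [0.5455, -0.304, 0.0751]
tool_rot: [2.16, 2.28, 0.0]
contact_force: [-2.1, 1.0, -2.0]
finger_gap: 0.0256
gripper_force: 39.6
board [ 0.5153 -0.0052  0.0558] [[0.1, 0.0], [0.1, -0.7], [-2.0, 0.3], [1.9, 0.4]]
[ 0.0135 -0.3001] [2.15992828e+00 2.27954855e+00 3.63809498e-04] 1.6246726469417823
```

```bash
python3 -m jog '[[0.5,0,0.15,0,1],[1,0,0,0,1],[1,0,0,0,1],[1,0,0,0,1],[1,0,0,0,1],[1,0,0,0,1],[1,0,0,0,1],[1,0,0,0,1],[1,0,0,0,1],[1,0,0,0,1]]';python3 - <<'E'
from m2 import *
s=env.state();print(B(s['ee_pos']),s['ee_pos'][2],2*np.arctan2(s['tool_rot'][1],s['tool_rot'][0]))
im=env.read_camera('scene');cv2.imwrite('pics/s1.png',im[:,:,::-1])
E
```

```text
time: 11.72
ee_pos: [0.5399, -0.2083, 0.0728]
tool_rot: [2.161, 2.28, -0.0]
contact_force: [-0.2, -1.8, -1.5]
finger_gap: 0.0257
gripper_force: 39.7
board [ 0.5153 -0.0052  0.0558] [[0.1, 0.0], [0.1, -0.7], [-2.0, 0.3], [1.9, 0.4]]
[ 0.0132 -0.2042] 0.07282862683321288 1.624761320753122
```

```bash
python3 -m jog '[[1,0,0,0,1],[1,0,0,0,1],[1,0,0,0,1],[1,0,0,0,1],[1,0,0,0,1],[1,0,0,0,1],[0,0,0,0,1]]'; python3 look.py w6; python3 - <<'E'
from m2 import *
s=env.state();print(B(s['ee_pos']),s['ee_pos'][2])
im=env.read_camera('scene')[:,:,::-1]
a=cv2.resize(im[180:320,220:380],None,fx=4,fy=4,interpolation=cv2.INTER_CUBIC);cv2.imwrite('pics/s2.png',a)
E
```

```text
time: 12.65
ee_pos: [0.5367, -0.1472, 0.0728]
tool_rot: [-2.158, -2.282, -0.001]
contact_force: [0.2, -0.0, -1.6]
finger_gap: 0.0257
gripper_force: 39.7
12.65 [ 0.53665267 -0.14724326  0.07276042] [-2.15781563e+00 -2.28210896e+00 -1.03356677e-03] cam [ 0.533 -0.082  0.205] [ 0.01 -0.26 -0.97]
board [ 0.5153 -0.0052  0.0558] [[0.1, 0.0], [0.1, -0.7], [-2.0, 0.3], [1.9, 0.4]]
[ 0.0133 -0.1438] 0.07269845739491909
```

View pics/s2.png

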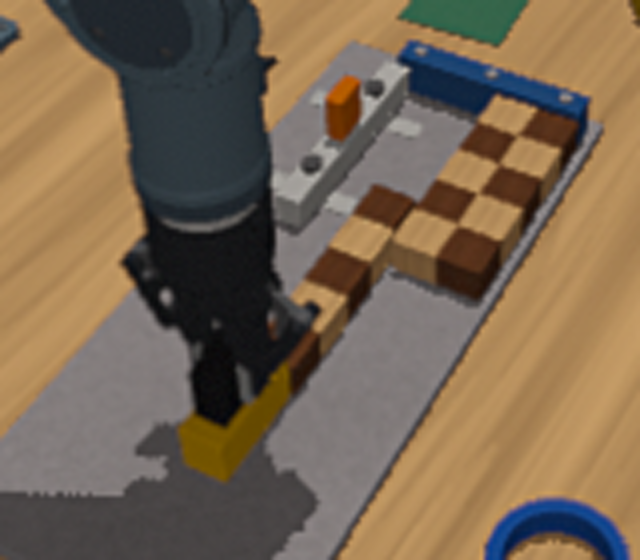

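```bash
python3 -m jog '[[1,0,0,0,1],[1,0,0,0,1],[1,0,0,0,1],[1,0,0,0,1],[1,0,0,0,1],[1,0,0,0,1],[1,0,0,0,1],[1,0,0,0,1],[1,0,0,0,1],[1,0,0,0,1]]';python3 -m jog '[[1,0,0,0,1],[1,0,0,0,1],[0.5,0,0,0,1],[0,0,0,0,1]]';python3 - <<'E'
from m2 import *
s=env.state();print(B(s['ee_pos']),s['ee_pos'][2])
E
```

```text
time: 14.0
ee_pos: [0.5312, -0.0485, 0.0728]
tool_rot: [-2.161, -2.281, 0.0]
contact_force: [0.6, -1.0, -2.6]
finger_gap: 0.0256
gripper_force: 39.7
time: 14.5
ee_pos: [0.53, -0.0235, 0.0729]
tool_rot: [-2.16, -2.281, -0.001]
contact_force: [0.4, -0.0, -1.5]
finger_gap: 0.0258
gripper_force: 39.7
board [ 0.5153 -0.0052  0.0558] [[0.1, 0.0], [0.1, -0.7], [-2.0, 0.3], [1.9, 0.4]]
[ 0.0137 -0.0191] 0.07285049621876617
```

Creep to contact with the stop.

```bash
for i in 1; do python3 -m jog '[[0.3,0,0,0,1],[0.3,0,0,0,1],[0.1,0,0,0,1],[0,0,0,0,1]]'; done
```

```text
time: 15.0
ee_pos: [0.5295, -0.017, 0.0728]
tool_rot: [-2.161, -2.281, -0.0]
contact_force: [-0.8, -0.6, -1.0]
finger_gap: 0.0252
gripper_force: 39.7
```

```bash
python3 -m jog '[[0.15,0,0,0,1],[0.1,0,0,0,1],[0,0,0,0,1]]'
```

```text
time: 15.38
ee_pos: [0.5294, -0.0145, 0.0728]
tool_rot: [-2.16, -2.281, -0.0]
contact_force: [0.9, -0.7, -1.3]
finger_gap: 0.0257
gripper_force: 39.7
```

```bash
python3 -m jog '[[0.15,0,0,0,1],[0.05,0,0,0,1],[0,0,0,0,1]]';  python3 -m jog '[[0.1,0,0,0,1],[0.05,0,0,0,1],[0,0,0,0,1]]'
```

```text
time: 15.75
ee_pos: [0.5293, -0.0132, 0.0728]
tool_rot: [2.161, 2.28, -0.001]
contact_force: [0.6, -3.5, -0.8]
finger_gap: 0.0257
gripper_force: 39.8
time: 16.12
ee_pos: [0.5293, -0.0131, 0.0729]
tool_rot: [2.161, 2.278, -0.003]
contact_force: [0.0, -7.9, 1.0]
finger_gap: 0.0256
gripper_force: 39.9
```

```bash
python3 -m jog '[[-0.5,0,0,0,1],[-1,0,0,0,1],[-1.5,0,-1,0,1],[0,0,-4,0,1],[0,0,-4,0,1],[0,0,-3,0,1],[4.4,-0.7,0,0,1],[5,-1,0,0,1],[5,-1,0,0,1],[5,-1,0,0,1]]';python3 -m jog '[[5,-1,0,0,1],[5,-1,0,0,1],[5,-1,0,0,1],[4,-0.7,0,0,1],[3,0,0,0,1],[0,0,0,0,1],[0,0,0,0,1],[0,0,0,0,1]]'
python3 - <<'E'
from h import *
s=env.state();a=2*np.arctan2(s['tool_rot'][1],s['tool_rot'][0]);d=np.array([.4342,.366,.0624])-s['ee_pos'];c,n=np.cos(a),np.sin(a)
print(a,(100*np.array([d[0]*c+d[1]*n,d[0]*n-d[1]*c,-d[2]])).round(2))
E
```

```text
time: 17.38
ee_pos: [0.4828, 0.152, 0.1928]
tool_rot: [-2.16, -2.28, -0.001]
contact_force: [0.9, 0.1, -1.0]
finger_gap: 0.0258
gripper_force: 39.8
time: 18.38
ee_pos: [0.4351, 0.3669, 0.1926]
tool_rot: [2.162, 2.278, -0.001]
contact_force: [-0.9, 0.1, -0.4]
finger_gap: 0.0256
gripper_force: 39.7
1.6231495328564796 [-0.08 -0.09 13.02]
```

```bash
python3 -m jog '[[0,0,4,0,1],[0,0,4,0,1],[0,0,3,0,1],[0,0,1,0,1],[0,0,0.5,0,1],[0,0,0.3,0,1],[0,0,0.1,0,1],[0,0,0,0,1],[0,0,0,0,1]]'
```

```text
time: 19.5
ee_pos: [0.4348, 0.3684, 0.0641]
tool_rot: [2.161, 2.281, 0.001]
contact_force: [-0.4, -0.6, -2.0]
finger_gap: 0.0256
gripper_force: 39.7
```

```bash
python3 -m jog '[[0,0,0.1,0,1],[0,0,0.1,0,1],[0,0,0,0,1]]'; python3 -m jog '[[0,0,0.05,0,1],[0,0,0.05,0,1],[0,0,0,0,1]]'
```

```text
time: 19.88
ee_pos: [0.4346, 0.3683, 0.0619]
tool_rot: [2.161, 2.28, 0.0]
contact_force: [-0.7, -1.2, 0.8]
finger_gap: 0.0252
gripper_force: 39.9
time: 20.25
ee_pos: [0.4346, 0.3683, 0.0618]
tool_rot: [2.16, 2.28, -0.0]
contact_force: [-3.3, -3.3, 12.0]
finger_gap: 0.0258
gripper_force: 41.4
```

```bash
python3 -m jog '[[0,0,-0.1,0,1],[0,0,0,0,1],[0,0,0,0,0.3],[0,0,0,0,0],[0,0,0,0,-0.5],[0,0,0,0,-1],[0,0,0,0,-1],[0,0,-2,0,-1],[0,0,-4,0,-1],[0,0,-4,0,-1]]'; python3 -m jog '[[0,0,-2,0,-1],[0,0,0,0,-1]]'
```

```text
time: 21.5
ee_pos: [0.4345, 0.3685, 0.1641]
tool_rot: [-2.16, -2.281, -0.001]
contact_force: [0.8, 0.2, -0.2]
finger_gap: 0.0854
gripper_force: 0.0
time: 21.75
ee_pos: [0.4353, 0.3689, 0.1835]
tool_rot: [2.16, 2.28, 0.005]
contact_force: [0.3, 0.0, -0.0]
finger_gap: 0.0852
gripper_force: 0.0
```

```bash
python3 -m jog '[[-5,0.1,0,0,-1],[-6,0.1,0,0,-1],[-6,0.1,0,0,-1],[-5,0.1,0,0,-1],[-3.7,0.1,0,0,-1],[0,0,3,0,-1],[0,0,2,0,-1],[0,0,0,0,-1],[0,0,0,0,-1]]'
python3 look.py w7; python3 - <<'E'
from h import *
s=env.state();a=2*np.arctan2(s['tool_rot'][1],s['tool_rot'][0]);d=np.array([.4540,.1123,.066])-s['ee_pos'];c,n=np.cos(a),np.sin(a)
print(a,(100*np.array([d[0]*c+d[1]*n,d[0]*n-d[1]*c,-d[2]])).round(2))
# row check by code: orange grip & lane profile
p=env.camera_params('wrist');im=cv2.imread('pics/w7.png');h=cv2.cvtColor(im,cv2.COLOR_BGR2HSV)
m=cv2.inRange(h,(5,180,90),(14,255,255));k,l,st,ce=cv2.connectedComponentsWithStats(m);i=1+np.argmax(st[1:,4]);print(st[i],ce[i],proj(p,np.array([.4540,.1123,.083])))
E
```

```text
time: 22.88
ee_pos: [0.4533, 0.1121, 0.1318]
tool_rot: [-2.16, -2.281, 0.0]
contact_force: [-0.7, 0.0, 0.1]
finger_gap: 0.0854
gripper_force: 0.0
22.875 [0.45333415 0.11210556 0.13183983] [-2.15992257e+00 -2.28068402e+00  4.46895337e-04] cam [0.45  0.177 0.264] [ 0.01 -0.26 -0.97]
1.6252008796037392 [0.01 0.03 6.62]
[311 190  23  15 219] [321.83105023 196.73059361] [322.9431389  229.31024532]
```

```bash
python3 -m jog '[[0,0,3,0,-1],[0,0,2.5,0,-1],[0,0,1.1,0,-1],[0,0,0,0,-1],[0,0,0,0,0],[0,0,0,0,0.5],[0,0,0,0,1],[0,0,0,0,1],[0,0,0,0,1],[0,0,0,0,1]]' 30
```

```text
time: 24.18
ee_pos: [0.4536, 0.1119, 0.0661]
tool_rot: [2.16, 2.28, 0.0]
contact_force: [-1.2, -0.6, 4.7]
finger_gap: 0.0157
gripper_force: 32.0
```

```bash
python3 -m jog '[[0,0.3,0,0,1],[0,0.6,0,0,1],[0,0.6,0,0,1],[0,0.6,0,0,1],[0,0.6,0,0,1],[0,0.5,0,0,1],[0,0.3,0,0,1],[0,0.2,0,0,1],[0,0,0,0,1]]'; python3 -m jog '[[0,0.2,0,0,1],[0,0.2,0,0,1],[0,0.1,0,0,1],[0,0,0,0,1]]'
```

```text
time: 25.3
ee_pos: [0.4901, 0.1139, 0.0661]
tool_rot: [-2.16, -2.281, 0.001]
contact_force: [-2.8, 0.6, 8.1]
finger_gap: 0.0153
gripper_force: 32.3
time: 25.8
ee_pos: [0.4946, 0.1142, 0.0661]
tool_rot: [-2.16, -2.281, 0.002]
contact_force: [-3.8, -0.3, 9.1]
finger_gap: 0.0156
gripper_force: 32.5
```

```bash
python3 -m jog '[[0,0.2,0,0,1],[0,0.1,0,0,1],[0,0,0,0,1]]'; python3 -m jog '[[0,0.1,0,0,1],[0,0.05,0,0,1],[0,0,0,0,1]]'
```

```text
time: 26.18
ee_pos: [0.4963, 0.1143, 0.0661]
tool_rot: [-2.159, -2.28, 0.006]
contact_force: [-8.6, -1.4, 14.6]
finger_gap: 0.0157
gripper_force: 33.2
time: 26.55
ee_pos: [0.4963, 0.1143, 0.0661]
tool_rot: [-2.158, -2.28, 0.009]
contact_force: [-13.9, -2.2, 20.2]
finger_gap: 0.0157
gripper_force: 34.0
```

```bash
python3 -m jog '[[0,0.05,0,0,1],[0,0.05,0,0,1],[0,0,0,0,1]]'
```

```text
time: 26.92
ee_pos: [0.4963, 0.1143, 0.066]
tool_rot: [-2.157, -2.28, 0.012]
contact_force: [-16.9, -2.1, 23.1]
finger_gap: 0.0154
gripper_force: 34.6
```

```bash
python3 -m jog '[[0,-0.1,0,0,1],[0,-0.05,0,0,1],[0,0,0,0,0.5],[0,0,0,0,0],[0,0,0,0,-0.5],[0,0,0,0,-1],[0,0,0,0,-1],[0,0,-2,0,-1],[0,0,-4,0,-1],[0,0,-4,0,-1]]'; python3 -m jog '[[-5,0,-4,0,-1],[-6,0,-4,0,-1],[-6,0,-2,0,-1],[-5,0,-2,0,-1],[0,0,0,0,-1],[0,0,0,0,-1],[0,0,0,0,-1]]'
python3 look.py w8; python3 - <<'E'
from h import *
a=cv2.imread('pics/w8.png');s=env.read_camera('scene')[:,:,::-1]
c=np.zeros((600,800,3),np.uint8)
x=cv2.resize(s[140:270,280:400],(400,433),interpolation=cv2.INTER_CUBIC);c[:433,:400]=x
y=cv2.resize(a[0:225,220:420],(400,450),interpolation=cv2.INTER_CUBIC);c[:450,400:]=y
cv2.imwrite('pics/f.png',c)
E
```

```text
time: 28.18
ee_pos: [0.4991, 0.1144, 0.1667]
tool_rot: [-2.16, -2.28, 0.001]
contact_force: [0.4, 0.5, -0.5]
finger_gap: 0.0854
gripper_force: 0.0
time: 29.05
ee_pos: [0.5104, -0.0936, 0.2788]
tool_rot: [-2.156, -2.283, 0.0]
contact_force: [-0.7, -0.2, 0.3]
finger_gap: 0.085
gripper_force: 0.0
29.05 [ 0.51043335 -0.09357274  0.27876306] [-2.15649445e+00 -2.28286566e+00  2.10711756e-04] cam [ 0.507 -0.028  0.411] [ 0.01 -0.26 -0.97]
```

View pics/f.png

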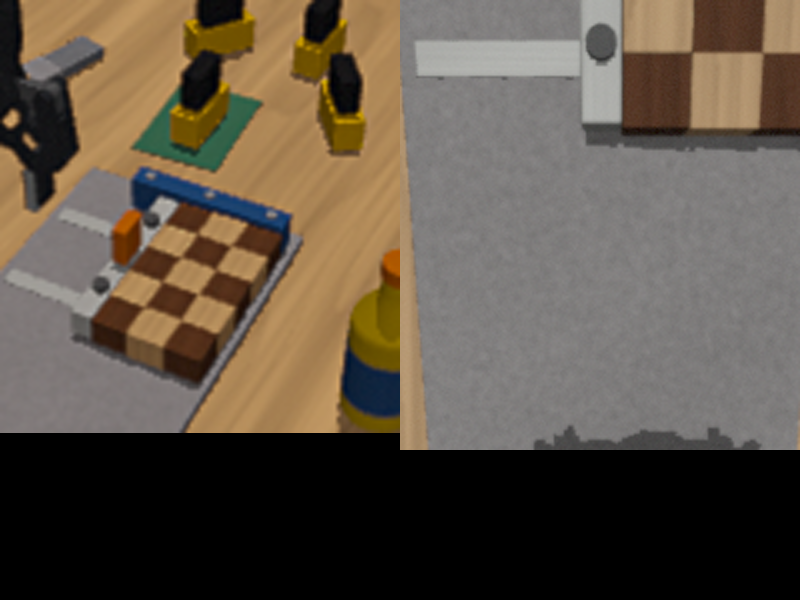

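The row lines up with the panel's end edge (at about pixel row 130 in the right-hand crop). It is flush against the panel and the stop, the clamp bears on it, and the push block stands on its mat.

```bash
python3 -c "
from plant import env
print(env.sign_off())"
```

```text
the job is handed in; nothing more can be done
None
```

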